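# Load the roller mixer with two sample bottles

### The job

Take the two brown sample bottles out of the wire carrier and lay each gently on its side on the roller mixer, cradled in a gap of its own between two rollers and in line with them, touching neither each other nor the tube already there. Then, with both bottles lying still, press the green start button fully down and let it go. Leave everything else where it stands.

Things in the scene. Friction and masses are not known exactly. Their poses are not given: they have to be found in the camera images.
- brown_1: capped brown plastic sample bottle with black cap and white paper label, standing upright in the far row of the carrier at the start. Cylindrical body 56 mm in diameter from 0 to 88 mm, short shoulder, cap 42 mm in diameter from 100 to 122 mm. Origin: centre of its base; z points to the cap. About 130 to 230 g, centre of mass about 48 mm above the base
- brown_2: capped brown plastic sample bottle with black cap and white paper label, standing upright in the far row of the carrier at the start. Cylindrical body 56 mm in diameter from 0 to 88 mm, short shoulder, cap 42 mm in diameter from 100 to 122 mm. Origin: centre of its base; z points to the cap. About 130 to 230 g, centre of mass about 48 mm above the base. The second of the two
- brown_1_mid (a point): point on the axis of brown_1, 44 mm from its base (middle of the cylindrical body)
- brown_2_mid (a point): point on the axis of brown_2, 44 mm from its base
- mixer: white bench-top roller mixer, fixed, left or right of the middle. Origin: on the bench, under the middle of the rollers; x along the rollers, pointing to the robot's left (world +y, within 12 deg); y towards the robot; z up. Casing 300 mm wide in y; at the -x end a flat drive housing (x -190 to -125 mm), at the other an end plate (x 125 to 145 mm), both 98 mm high
- rollers (a point): middle of the mixer's six parallel rollers, 82 mm above the bench, axes as mixer. Rollers 250 mm long, 27 mm thick, axes 46 mm apart at y = -115, -69, -23, 23, 69, 115 mm, each with seven black rubber rings 34 mm in diameter, at x = -108, -72 .. 108 mm. They stand still throughout
- gap (a point): middle of the mixer's middle gap: where a seated brown bottle's axis runs, 121 mm above the bench; axes as mixer. The five gaps are at y = -92, -46, 0, 46, 92 mm from here; a bottle lying in one rests on the rings of both rollers. A bottle is wider than the gaps are apart, so two bottles need at least one empty gap between them
- start_top (a point): top centre of the round green start button, 24 mm in diameter, on top of the mixer's drive housing (at mixer x = -158 mm, y = 0); it is pressed straight down
- start (a joint): travel of the start button in m: 0 released, 0.005 fully down (about 4 N); it springs back
- carrier: steel wire bottle carrier, fixed, on the other side from the mixer; 144 mm (x) by 214 mm (y), floor 10 mm above the bench. Cells 70 mm square: near row (robot side) x = -35 mm, far row x = 35 mm, y = -70, 0, 70 mm; 5 mm wires between and around them up to 61 mm height. Brown bottles in the far row at y = -70 and 70 mm, its middle cell empty. Origin on the bench, z up
- handle (a point): middle of the carrier's carrying handle, 205 mm above the bench, over the line between the two rows: a bar along the carrier's y, 16 mm thick black grip, on 8 mm uprights at y = -105 and 105 mm. A hand coming straight down on a brown bottle meets it; the hand must lean away from it, over the far side
- tube: capped 50 ml sample tube, 29 mm in diameter, with a flush red cap and a pointed foot, about 120 mm long, already lying in the mixer's gap at y = -92 mm (the farthest from the robot); stays there. Origin on its axis at the end of its cylindrical part away from the cap, x towards the cap
- white_1: white sample bottle with blue cap, same shape as the brown ones (56 mm diameter, 122 mm tall), standing in the near row of the carrier; stays there. Origin: centre of its base
- white_2: white sample bottle with blue cap, same shape as the brown ones (56 mm diameter, 122 mm tall), standing in the near row of the carrier; stays there. Origin: centre of its base
- beaker: small glass beaker, 54 mm in diameter, 68 mm tall, standing on the bench; origin: centre of its base
- conical_flask: conical flask, 80 mm in diameter, 114 mm tall, on the bench; origin: centre of its base
- wash_bottle: white wash bottle with red cap, 62 mm in diameter, 165 mm tall, on the bench; origin: centre of its base

How it is judged:
On the way, in this order (a step that is already met when the one before it is completed fails the run):
1. both brown bottles lie on their sides in gaps of the mixer, let go, still and not touching each other or the tube (angle between the z axis of each of brown_1, brown_2 and the x axis of mixer, either way round below 0.08 rad and angle between brown_1's own z axis and vertical between 1.5008 and 1.6408 rad and z of brown_1_mid in the frame of mixer between 0.1167 and 0.1247 m and x of brown_1_mid in the frame of mixer between -0.078 and 0.078 m and (y of brown_1_mid in the frame of mixer between -0.098 and -0.086 m or y of brown_1_mid in the frame of mixer between -0.052 and -0.04 m or y of brown_1_mid in the frame of mixer between -0.006 and 0.006 m or y of brown_1_mid in the frame of mixer between 0.04 and 0.052 m or y of brown_1_mid in the frame of mixer between 0.086 and 0.098 m) and contact force between the fingers and brown_1 below 0.05 N and contact force between each of brown_1, brown_2 and tube below 0.05 N and linear speed of each of brown_1, brown_2 below 0.03 m/s and angular speed of each of brown_1, brown_2 below 0.3 rad/s and angle between brown_2's own z axis and vertical between 1.5008 and 1.6408 rad and z of brown_2_mid in the frame of mixer between 0.1167 and 0.1247 m and x of brown_2_mid in the frame of mixer between -0.078 and 0.078 m and (y of brown_2_mid in the frame of mixer between -0.098 and -0.086 m or y of brown_2_mid in the frame of mixer between -0.052 and -0.04 m or y of brown_2_mid in the frame of mixer between -0.006 and 0.006 m or y of brown_2_mid in the frame of mixer between 0.04 and 0.052 m or y of brown_2_mid in the frame of mixer between 0.086 and 0.098 m) and contact force between each of the fingers, brown_1 and brown_2 below 0.05 N), for 0.3 s.
2. the start button is pressed down (value of joint start above 0.0035 m), for 0.05 s.
At the end, for the whole second after the job is handed in: Both brown bottles lie in gaps of the mixer, let go and at rest: level within 4 deg, along the rollers within 4.5 deg, middle within 6 mm of the gap's line, 4 mm of seated height, 78 mm of the rollers' middle; touching neither each other nor the tube; start was pressed after that and is up again (all of step 1 and value of joint start below 0.002 m).
It fails at once if the tube, a white bottle or a piece of the other glassware is moved more than 20 mm from its place (distance of any of tube, white_1, white_2, beaker, conical_flask, wash_bottle from where it was at the start of the episode above 0.02 m).
It fails at once if a brown bottle is dropped: it falls free of the fingers at over 0.4 m/s (a drop of about 8 mm) ((linear speed of brown_1 above 0.4 m/s and contact force between the fingers and brown_1 below 0.05 N) or (linear speed of brown_2 above 0.4 m/s and contact force between the fingers and brown_2 below 0.05 N)).
It fails at once if a brown bottle is thumped on the mixer (contact over 50 N) (contact force between any of brown_1, brown_2 and mixer above 50 N).
It also fails if it takes over 66 s, if anything falls off the work surface, if the arm or the gripper's body presses on something with over 40 N, if the wrist force passes 120 N, or if a joint passes its speed limit or range.

### The arm

A 7-joint arm with a two-finger parallel gripper is mounted at the origin on the work surface. World frame = base frame: x ahead of the robot, y to its left, z up, the work surface at z = 0. Lengths are in m, angles in rad, forces in N, time in s.
With the tool pointing down it reaches from about 0.4 to 0.9 m from the base axis. Payload 5.5 kg.
Tool frame: the origin (TCP) lies at the very end of the fingers, on their centre line; the grasp point (between the pads) lies 19 mm behind it; z points along the fingers, y is the line along which they close (so a half turn about z gives the same grasp; the last joint's range is limited). The gripper opens to 85 mm and grips with 20 to 120 N. Pads are 22 mm wide; open, the fingers measure 114 mm over their backs; the gripper's body (76 mm by 85 mm) begins 54 mm behind the grasp point. The pads swing forward as they close: fully open they stand 13 mm farther back than shut.
Start: joints at [-0.923, 0.501, -0.427, 1.55, 0.221, 1.138, -0.21], TCP at [0.244, 0.602, 0.231] pointing down, gripper open.
Joint ranges: [-2.88, 2.88], [-0.31, 2.03], [-1.54, 1.56], [0.2, 2.42], [-1.41, 4.55], [0.19, 2.02], [-2.57, 2.57]. Speed limits (rad/s): [2.57, 2.57, 3.14, 3.14, 3.14, 3.14, 3.14].

### API

Orientations are given as a unit quaternion [x, y, z, w].
In Python, from cell import robot gives the robot as it stands.
- The arm moves only by the shell command python3 -m jog 'ROWS' [FORCE]. ROWS is JSON, one flat list of numbers, 7 for each row, row after row: the opening, from -1 (shut) to 1 (fully open), then the shift along the tool's x, y, z in mm, then the turn, a rotation vector about the tool's x, y, z in rad. In form: [claw, x, y, z, ax, ay, az, claw, x, y, z, ax, ay, az, ...]. A call has 1 to 12 rows; each row is the pose to reach, as a shift and turn from the pose commanded when the call began, along the tool's axes at that moment; what a row does not reach only later rows make up. A row lasts 1/12 s, in which the tool goes at most 41.7 mm and 7.16 degrees, less where a joint would pass 70% of its speed; a pose out of reach is approached as far as the arm can. A call with a gripper value outside its range is refused whole. The fingers move at their own pace and stop on an object; FORCE is the grip in N (left out, the last holds). Time passes only in rows, so rows that repeat a pose let the fingers close. It gives the time, the measured TCP pose, the force, the opening and the grip force at its end, in the units of the state.
- robot.observe(): the state, without advancing time (a new reading comes with each control period).
- robot.capture(name): name is "scene" or "top" or "wrist"; returns a dict with "color" (384x512x3 uint8, red, green, blue), "camera_matrix" (3x3 intrinsics, pixels), "k1" (the pictures are not rectified: a ray, as slopes to the right and down, at radius r is drawn at 1 + k1 r^2 times it, then the intrinsics apply), "extrinsics" (4x4, takes a point from camera to world coordinates); the wrist camera has in their place "hand_eye" (4x4, takes a point from camera to tool coordinates, whose origin is the TCP and whose axes are the flange's). Camera axes: x right, y down, z forward; pixel columns grow to the right and rows downward; lengths in m; the calibration is good to about 2 mm. A picture is of the moment at which its call begins: read the wrist's pose just before it. There is no depth.
- robot.hand_in(): hands the job in; it is judged then, once.
Trained networks look in the newest picture that a camera, given by its name, has taken for a name from the list of things; names that differ only in an ending like _2 or _b are one class to them, and where a whole thing is asked for, a point or a joint stands for the part that bears it (a point fixed in the world has none). Each returns a list of dicts, best first, with "score" (0 to 1); they miss things now and then, are a little off and sometimes report something else, mostly with a low value. They report only what shows in the picture. A call takes as long as a camera call.
- robot.regions_of(camera, label): "pixels" (384x512 bool, what is visible of it) and "uv" ([column, row] in pixels, amid what is visible of it).
The state is a dict: "time": time; "joint_pos": joint angles; "joint_vel": joint speeds; "effort": joint torques, N m; "ee_pos": TCP position; "tcp_rot": TCP orientation; "force": force on the tool from outside, world axes, zero at the start; "torque": the same for the moment, N m; "width": finger opening in m; "gripper_force": force on a finger pad.
Only numpy, scipy, OpenCV 4.12 (cv2) and the standard library are available. Lean on these libraries where they do the work, as an engineer would, in place of code of your own. Each camera call takes 0.05 s, during which the arm holds its last target. There are 200 camera calls.

## Working session

There is one attempt and no reset: what is moved stays moved. The work goes in short steps, Python scripts to look and compute and a shell command to move; the robot and the scene stay as the last step left them, time stands still between calls to the robot, and variables do not carry over. Pictures are saved under pics/ and viewed, at most 10 in all, crops included, and the job is handed in when it is done.

```bash
ls; mkdir -p pics
python3 - <<'E'
from cell import robot
import cv2,numpy as np
s=robot.observe(); print({k:np.round(v,3).tolist() for k,v in s.items()})
ims=[]
for n in("scene","top","wrist"):
    c=robot.capture(n); cv2.imwrite(f"pics/{n}0.png",c["color"][:,:,::-1])
    print(n,np.round(c["camera_matrix"],1).tolist(),c["k1"],np.round(c.get("extrinsics",c.get("hand_eye")),4).tolist())
    for l in("brown_1","mixer","start_top","carrier","handle","tube","white_1","beaker","conical_flask","wash_bottle"):
        print(l,[(round(r["score"],2),np.round(r["uv"]).tolist(),int(r["pixels"].sum())) for r in robot.regions_of(n,l)])
E
```

```text
pics
{'time': 0.0, 'joint_pos': [-0.923, 0.502, -0.427, 1.551, 0.221, 1.138, -0.21], 'joint_vel': [-0.001, 0.001, -0.001, 0.0, -0.0, -0.001, 0.0], 'effort': [0.001, -56.953, -5.816, -28.095, 0.011, 0.012, 0.0], 'ee_pos': [0.244, 0.602, 0.23], 'tcp_rot': [0.191, 0.982, -0.001, -0.0], 'force': [-0.01, -1.145, -0.016], 'torque': [0.079, 0.008, -0.037], 'gripper_force': 0.0, 'width': 0.085}
scene [[381.8, 0.0, 258.4], [0.0, 381.8, 190.2], [0.0, 0.0, 1.0]] -0.035130608616722236 [[0.2137, 0.7584, -0.6158, 1.259], [0.9767, -0.1541, 0.1491, -0.1627], [0.0182, -0.6333, -0.7737, 1.0727], [0.0, 0.0, 0.0, 1.0]]
brown_1 [(0.91, [161.0, 221.0], 574), (0.69, [198.0, 222.0], 365)]
mixer [(0.91, [319.0, 214.0], 8715)]
start_top [(0.66, [186.0, 226.0], 1683), (0.5, [280.0, 217.0], 53)]
carrier [(0.57, [183.0, 221.0], 1809)]
handle [(0.64, [190.0, 225.0], 1836)]
tube [(0.87, [329.0, 228.0], 339), (0.31, [184.0, 224.0], 1867)]
white_1 [(0.64, [184.0, 206.0], 431), (0.57, [164.0, 200.0], 355)]
beaker [(0.68, [252.0, 179.0], 225), (0.65, [317.0, 217.0], 8671)]
conical_flask [(0.71, [408.0, 200.0], 592)]
w
[... 510 characters left out ...]
99.0, 190.0], 5385)]
handle []
tube [(0.69, [198.0, 160.0], 167), (0.25, [284.0, 189.0], 186)]
white_1 [(0.74, [320.0, 212.0], 187), (0.73, [302.0, 210.0], 198)]
beaker [(0.65, [244.0, 230.0], 94), (0.52, [323.0, 194.0], 103)]
conical_flask [(0.85, [128.0, 193.0], 292), (0.38, [200.0, 160.0], 203)]
wash_bottle [(0.58, [377.0, 183.0], 278)]
wrist [[304.9, 0.0, 258.5], [0.0, 304.9, 191.9], [0.0, 0.0, 1.0]] -0.007890414449218792 [[-0.0006, -0.9625, -0.2712, 0.0683], [1.0, -0.0007, 0.0003, -0.0012], [-0.0005, -0.2712, 0.9625, -0.1426], [0.0, 0.0, 0.0, 1.0]]
brown_1 []
mixer [(0.72, [79.0, 377.0], 465)]
start_top []
carrier []
handle []
tube []
white_1 []
beaker []
conical_flask []
wash_bottle []
```

Run:
```python
import cv2,numpy as np
a=cv2.imread("pics/scene0.png")[130:320,60:460]; b=cv2.imread("pics/top0.png")[110:260,100:420]
cv2.imwrite("pics/a.png",np.vstack([cv2.resize(a,(630,300)),cv2.resize(b,(630,295))]))
cv2.imwrite("pics/a.png",cv2.resize(a,(800,380),interpolation=cv2.INTER_CUBIC))
cv2.imwrite("pics/b.png",cv2.resize(b,(800,375),interpolation=cv2.INTER_CUBIC))
```

```text
(no output)
```

View pics/a.png

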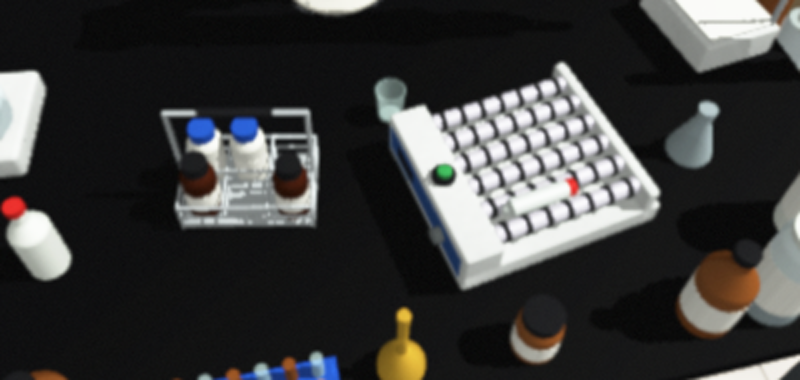

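View pics/b.png

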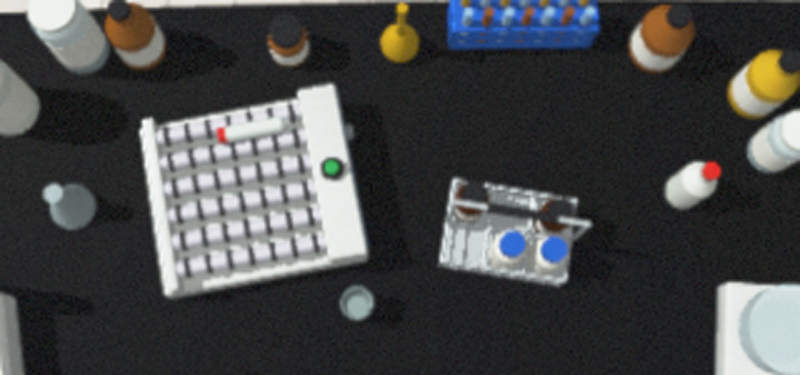

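```bash
cat > h.py <<'E'
import numpy as np,json
from scipy.spatial.transform import Rotation as R
CAM={"scene":([381.8,258.4,190.2],-0.035130608616722236,[[0.2137,0.7584,-0.6158,1.259],[0.9767,-0.1541,0.1491,-0.1627],[0.0182,-0.6333,-0.7737,1.0727],[0,0,0,1]]),
"top":([385,253.6,194.1],-0.12814816367543427,[[-0.0241,-0.9801,0.1968,0.2208],[-0.9997,0.0215,-0.0153,0.0112],[0.0107,-0.1971,-0.9803,1.6639],[0,0,0,1]])}
HE=np.array([[-0.0006,-0.9625,-0.2712,0.0683],[1,-0.0007,0.0003,-0.0012],[-0.0005,-0.2712,0.9625,-0.1426],[0,0,0,1]])
def cam(n,s=None):
    if n!="wrist": f,k,T=CAM[n]; return f,k,np.array(T)
    T=np.eye(4);T[:3,:3]=R.from_quat(s["tcp_rot"]).as_matrix();T[:3,3]=s["ee_pos"]
    return [304.9,258.5,191.9],-0.00789,T@HE
def proj(n,P,s=None):
    f,k,T=cam(n,s);q=(np.linalg.inv(T)@np.append(P,1))[:3];a=q[:2]/q[2];a=a*(1+k*(a@a));return f[0]*a+f[1:]
def onz(n,uv,z,s=None):
    f,k,T=cam(n,s);d=(np.array(uv)-f[1:])/f[0];a=d.copy()
    for _ in range(8):a=d/(1+k*(a@a))
    w=T[:3,:3]@np.append(a,1);return T[:3,3]+w*(z-T[2,3])/w[2]
def frame(p,yaw,base): # p=(x,y)
    return lambda q:np.append(np.array(p)+(R.from_euler('z',base+yaw).as_matrix()@np.array([q[0],q[1],0]))[:2],q[2])
E
cat > fit.py <<'E'
from h import *
from scipy.optimize import least_squares
A=lambda x,y:("scene",(x/2+60,y/2+130)); B=lambda x,y:("top",(x/2.5+100,y/2.5+110))
mix=[(A(470,278),(-.19,-.15,.098)),(A(393,115),(-.19,.15,.098)),(A(562,67),(.145,.15,.098)),(A(658,195),(.145,-.15,.098)),
(B(335,87),(-.19,-.15,.098)),(B(367,258),(-.19,.15,.098)),(B(143,122),(.145,-.15,.098)),(B(168,293),(.145,.15,.098)),(A(444,171),(-.158,0,.105)),(B(332,167),(-.158,0,.105))]
car=[(A(195,165),(.035,-.07,.132)),(A(290,165),(.035,.07,.132)),(B(558,213),(.035,-.07,.132)),(B(471,201),(.035,.07,.132)),
(A(163,111),(0,-.105,.205)),(A(308,111),(0,.105,.205)),(B(590,224),(0,-.105,.205)),(B(457,205),(0,.105,.205))]
for nm,L,b,x0 in(("mix",mix,np.pi/2,(.6,.2,0)),("car",car,0,(.5,-.1,0))):
    f=lambda v:np.concatenate([proj(c,frame(v[:2],v[2],b)(q))-uv for (c,uv),q in L])
    r=least_squares(f,x0,loss="soft_l1");print(nm,r.x.round(4));print(f(r.x).reshape(-1,2).round(1).tolist())
print("beaker",onz("top",(244,230),.03),"flask",onz("top",(128,193),.04))
E
python3 fit.py
```

```text
mix [0.5804 0.2276 0.1731]
[[-1.9, -7.7], [-2.3, -0.9], [0.7, -3.3], [1.4, -2.0], [-0.3, -2.1], [0.4, -2.3], [-0.7, -1.3], [-0.1, -0.8], [-0.2, 1.3], [-0.0, 0.4]]
car [ 0.5032 -0.2243 -0.1733]
[[-0.0, -2.4], [-1.4, -3.4], [0.5, -2.0], [1.5, -2.2], [0.9, 0.7], [-0.3, -0.8], [-0.9, -0.0], [-1.1, -0.4]]
beaker [0.39401039 0.03027858 0.03      ] flask [0.56368146 0.53211711 0.04      ]
```

```bash
cat >> h.py <<'E'
CAR=[.5032,-.2243,-.1733]; MIX=[.5804,.2276,.1731]
def car(q): return frame(CAR[:2],CAR[2],0)(q)
def mix(q): return frame(MIX[:2],MIX[2],np.pi/2)(q)
def Rgrasp(phi,yaw=None):
    c,s=np.cos(phi),np.sin(phi)
    return R.from_euler('z',CAR[2] if yaw is None else yaw)*R.from_matrix(np.array([[-c,0,s],[0,1,0],[-s,0,-c]]).T)
def Rplace(phi): # bottle cap toward mixer -x, hand leaning to the cap, elevation phi
    # mixer-frame: z_tool=(cos,0,-sin); y_tool horizontal
    c,s=np.cos(phi),np.sin(phi); z=np.array([c,0,-s]);y=np.array([0,1,0.]);x=np.cross(y,z)
    return R.from_euler('z',np.pi/2+MIX[2])*R.from_matrix(np.array([x,y,z]).T)
def rel(s,Rt,pt):
    R0=R.from_quat(s["tcp_rot"]);return (R0.inv().apply(np.array(pt)-s["ee_pos"])*1000).round(1).tolist(),(R0.inv()*Rt).as_rotvec().round(4).tolist()
E
python3 - <<'E'
from cell import robot
from h import *
s=robot.observe()
print(rel(s,R.from_quat(s["tcp_rot"]),[.45,.1,.45]))
for y in(-.07,.07):
    print(car((.035,y,.08)), rel(s,Rgrasp(np.pi/4),[.62,-.15,.40]))
s2=dict(s,tcp_rot=Rgrasp(np.pi/4).as_quat());
print(rel(s2,Rplace(np.pi/4),[0,0,0])[1])
print(Rplace(np.pi/4).as_matrix().round(2).tolist(), mix((0,0,0)),mix((0,.092,0)))
E
```

```text
([-379.6, -388.4, -218.7], [0.0, 0.0, 0.0])
[ 0.52560537 -0.29928666  0.08      ] ([-631.0, -556.3, -168.7], [0.0831, 0.7824, -0.2004])
[ 0.54974611 -0.16138371  0.08      ] ([-631.0, -556.3, -168.7], [0.0831, 0.7824, -0.2004])
[-0.0, -1.0249, -2.0642]
[[0.12, -0.99, -0.12], [-0.7, -0.17, 0.7], [-0.71, 0.0, -0.71]] [0.5804 0.2276 0.    ] [0.48977489 0.21175421 0.        ]
```

```bash
python3 -m jog '[1,-150,-150,-200,0,0,0, 1,-150,-150,-200,0,0,0, 1,-150,-150,-200,0,0,0, 1,-150,-150,-200,0,0,0, 1,-150,-150,-200,0,0,0, 1,-150,-150,-200,0,0,0, 1,-631,-556,-170,0.083,0.782,-0.2, 1,-631,-556,-170,0.083,0.782,-0.2, 1,-631,-556,-170,0.083,0.782,-0.2, 1,-631,-556,-170,0.083,0.782,-0.2, 1,-631,-556,-170,0.083,0.782,-0.2, 1,-631,-556,-170,0.083,0.782,-0.2]' 60
python3 - <<'E'
from cell import robot
from h import *
s=robot.observe();print(s["joint_pos"].round(2) if hasattr(s["joint_pos"],"round") else s["joint_pos"]);print(rel(s,Rgrasp(np.pi/4),[.62,-.15,.40]))
E
```

```text
time: 2.65
ee_pos: [0.4306, 0.2136, 0.4036]
tcp_rot: [0.09, 0.932, 0.032, -0.35]
force: [1.2, 0.4, 0.7]
width: 0.0851
gripper_force: 0.0
[-0.14  0.48 -0.23  1.36 -0.27  1.93  0.99]
([-195.1, -320.9, -164.6], [0.0099, 0.0663, -0.0158])
```

```bash
python3 -m jog '[1,-195,-321,-165,0.01,0.066,-0.016, 1,-195,-321,-165,0.01,0.066,-0.016, 1,-195,-321,-165,0.01,0.066,-0.016, 1,-195,-321,-165,0.01,0.066,-0.016, 1,-195,-321,-165,0.01,0.066,-0.016, 1,-195,-321,-165,0.01,0.066,-0.016, 1,-195,-321,-165,0.01,0.066,-0.016, 1,-195,-321,-165,0.01,0.066,-0.016, 1,-195,-321,-165,0.01,0.066,-0.016, 1,-195,-321,-165,0.01,0.066,-0.016, 1,-195,-321,-165,0.01,0.066,-0.016, 1,-195,-321,-165,0.01,0.066,-0.016]'
python3 - <<'E'
from cell import robot
from h import *
s=robot.observe();print(s["joint_pos"].round(2));a=np.pi/4
print(rel(s,Rgrasp(a),[.62,-.15,.40]));print(rel(s,Rgrasp(a),[.68,-.21,.26]))
E
```

```text
time: 3.65
ee_pos: [0.5669, -0.1104, 0.4597]
tcp_rot: [0.11, 0.97, 0.041, -0.213]
force: [-0.3, -2.1, 2.6]
width: 0.0855
gripper_force: 0.0
[ 0.02  0.54  0.29  1.04 -0.17  2.02  1.61]
([-79.9, -28.2, 27.6], [0.0618, 0.3508, -0.0301])
([-203.8, -77.4, 122.7], [0.0618, 0.3508, -0.0301])
```

```bash
python3 -m jog '[1,-204,-77,123,0.062,0.351,-0.03, 1,-204,-77,123,0.062,0.351,-0.03, 1,-204,-77,123,0.062,0.351,-0.03, 1,-204,-77,123,0.062,0.351,-0.03, 1,-204,-77,123,0.062,0.351,-0.03, 1,-204,-77,123,0.062,0.351,-0.03, 1,-204,-77,123,0.062,0.351,-0.03, 1,-204,-77,123,0.062,0.351,-0.03]'
python3 - <<'E'
from cell import robot
from h import *
s=robot.observe();print(s["joint_pos"].round(2));a=np.pi/4
print(rel(s,Rgrasp(a),[.68,-.21,.26]), R.from_quat(s["tcp_rot"]).as_matrix()[:,2])
import cv2
c=robot.capture("wrist");cv2.imwrite("pics/w1.png",c["color"][:,:,::-1])
for l in ("brown_1","white_1","handle"):
  for r in robot.regions_of("wrist",l): print(l,round(r["score"],2),r["uv"],r["pixels"].sum())
for y in(-.07,.07):
  print([proj("wrist",car((.035,y,z)),s).round() for z in(.01,.132)])
E
```

```text
time: 4.32
ee_pos: [0.6648, -0.1871, 0.2861]
tcp_rot: [0.082, 0.959, 0.019, -0.271]
force: [-0.1, -0.2, 0.3]
width: 0.0852
gripper_force: 0.0
[ 0.05  0.97  0.46  0.75 -0.26  2.01  1.79]
([-29.7, -19.9, 12.6], [-0.01, 0.2359, -0.0008]) [-0.51611953  0.08023166 -0.85275055]
brown_1 0.97 [268.5, 173.5] 2244
brown_1 0.75 [149.4, 166.7] 2862
brown_1 0.59 [216.4, 151.8] 11668
white_1 0.83 [213.0, 122.7] 2253
white_1 0.61 [161.1, 122.0] 2300
handle 0.77 [221.2, 152.0] 12333
[array([171., 184.]), array([140., 151.])]
[array([265., 184.]), array([266., 152.])]
```

View pics/w1.png

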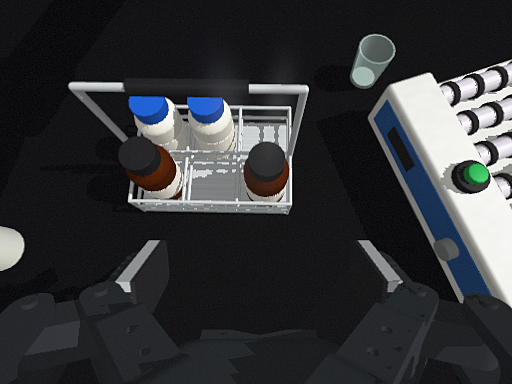

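```bash
cat > fitc.py <<'E'
from h import *
from scipy.optimize import least_squares
from cell import robot
s=robot.observe()
L=[((140,154),(.035,-.07,.132)),((267,157),(.035,.07,.132)),((72,88),(0,-.105,.205)),((305,89),(0,.105,.205)),((129,203),(.072,-.107,.061)),((291,208),(.072,.107,.061)),((140,213),(.072,-.107,.0)),((291,216),(.072,.107,.0))]
f=lambda v:np.concatenate([proj("wrist",frame(v[:2],v[2],0)(q),s)-uv for uv,q in L])
r=least_squares(f,CAR,loss="soft_l1");print(r.x.round(4),f(r.x).reshape(-1,2).round(1).tolist())
r=least_squares(lambda v:f(v)[:8],CAR);print(r.x.round(4),r.fun.round(1))
print([onz("wrist",L[i][0],.132,s).round(4) for i in(0,1)],[car((.035,y,.132)).round(4) for y in(-.07,.07)])
a=.65
P=car((.035,.07,.081));u=-Rgrasp(a).as_matrix()[:,2]
print(rel(s,Rgrasp(a),P+u*.1))
E
python3 fitc.py
```

```text
[ 0.5066 -0.2251 -0.1872] [[-1.9, 1.4], [-1.9, 0.1], [1.7, -0.2], [0.6, 1.0], [-1.6, -0.0], [1.8, -2.5], [4.6, -0.1], [-2.3, -0.9]]
[ 0.506  -0.2249 -0.1811] [-1.6  1.3 -1.6 -0.8  1.8 -0.1  0.8 -0.2]
[array([ 0.5266, -0.2982,  0.132 ]), array([ 0.5542, -0.1608,  0.132 ])] [array([ 0.5256, -0.2993,  0.132 ]), array([ 0.5497, -0.1614,  0.132 ])]
([-18.2, 6.4, 135.4], [-0.009, 0.0964, -0.0009])
```

```bash
sed -i 's/CAR=\[[^]]*\]/CAR=[.506,-.2249,-.183]/' h.py; python3 -m jog '[1,-18,6,130,-0.01,0.1,-0.01, 1,-18,6,130,-0.01,0.1,-0.01, 1,-18,6,130,-0.01,0.1,-0.01, 1,-18,6,130,-0.01,0.1,-0.01, 1,-18,6,130,-0.01,0.1,-0.01, 1,-18,6,130,-0.01,0.1,-0.01, 1,-18,6,130,-0.01,0.1,-0.01]'
cat > look.py <<'E'
import sys,cv2
from cell import robot
from h import *
s=robot.observe();print(s["joint_pos"].round(2));a=float(sys.argv[2]);y=float(sys.argv[3])
c=robot.capture("wrist");cv2.imwrite(f"pics/{sys.argv[1]}.png",c["color"][:,:,::-1])
for r in robot.regions_of("wrist","brown_1"): print(round(r["score"],2),r["uv"],r["pixels"].sum())
print([proj("wrist",car((.035,y,z)),s).round() for z in(.098,.132)])
P=car((.035,y,.081));z=Rgrasp(a).as_matrix()[:,2]
print("to 80 back",rel(s,Rgrasp(a),P-z*.08)," grasp",rel(s,Rgrasp(a),P+z*.012))
E
python3 look.py w2 .65 .07
```

```text
time: 5.1
ee_pos: [0.6148, -0.1732, 0.1703]
tcp_rot: [0.078, 0.945, 0.029, -0.315]
force: [-0.4, 2.1, -0.1]
width: 0.0854
gripper_force: 0.0
[ 0.09  0.98  0.27  0.99 -0.14  1.83  1.74]
0.87 [262.2, 193.0] 5053
0.85 [86.0, 185.9] 7022
0.65 [397.4, 56.2] 2888
0.59 [183.7, 116.6] 5565
[array([260., 186.]), array([261., 167.])]
to 80 back ([-4.1, -0.5, 29.0], [-0.0066, 0.0053, 0.0172])  grasp ([-3.6, 0.1, 121.0], [-0.0066, 0.0053, 0.0172])
```

View pics/w2.png

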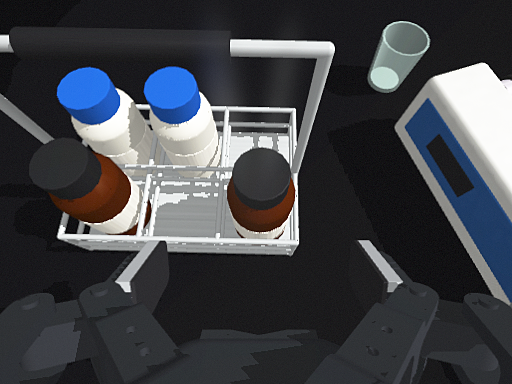

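```bash
python3 look.py w2b .7 .07
```

```text
[ 0.09  0.98  0.27  0.99 -0.14  1.83  1.74]
0.87 [263.6, 195.6] 5105
0.85 [85.4, 183.5] 7315
[array([260., 185.]), array([261., 167.])]
to 80 back ([-7.7, -0.4, 28.7], [-0.007, 0.0554, 0.0168])  grasp ([-2.6, 0.3, 120.5], [-0.007, 0.0554, 0.0168])
```

```bash
python3 -m jog '[1,-8,1,29,-0.007,0.055,0.017, 1,-8,1,29,-0.007,0.055,0.017, 1,-6,2,60,-0.007,0.055,0.017, 1,-4,2,90,-0.007,0.055,0.017, 1,-3,2,108,-0.007,0.055,0.017, 1,-3,2,120,-0.007,0.055,0.017, 1,-3,2,120,-0.007,0.055,0.017]'; python3 -m jog '[-1,0,0,0,0,0,0, -1,0,0,0,0,0,0, -1,0,0,0,0,0,0, -1,0,0,0,0,0,0, -1,0,0,0,0,0,0, -1,0,0,0,0,0,0, -1,0,0,0,0,0,0]' 60;  python3 look.py w3 .7 .07
```

```text
time: 5.88
ee_pos: [0.5417, -0.1582, 0.0681]
tcp_rot: [0.086, 0.934, 0.032, -0.346]
force: [0.0, 0.0, 0.6]
width: 0.0856
gripper_force: 0.0
time: 6.47
ee_pos: [0.5454, -0.1593, 0.0706]
tcp_rot: [0.086, 0.935, 0.032, -0.343]
force: [1.7, -1.4, 5.6]
width: 0.0547
gripper_force: 63.7
[ 0.08  1.    0.26  1.23 -0.14  1.63  1.73]
0.87 [26.7, 266.0] 6314
[array([257., 247.]), array([257., 221.])]
to 80 back ([0.7, -1.6, -93.3], [0.0005, -0.0025, -0.0001])  grasp ([0.4, -1.7, -1.3], [0.0005, -0.0025, -0.0001])
```

View pics/w3.png

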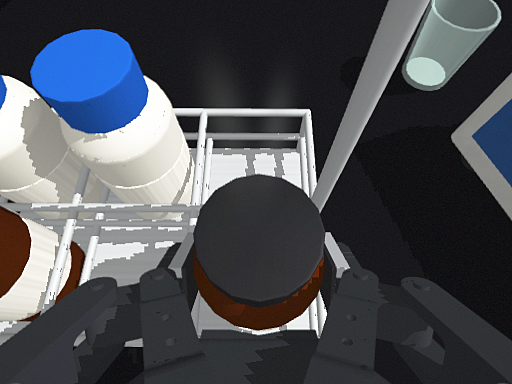

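```bash
python3 -m jog '[-1,6,0,-8,0,0,0, -1,13,0,-15,0,0,0, -1,22,0,-27,0,0,0, -1,32,0,-38,0,0,0, -1,42,0,-50,0,0,0, -1,42,0,-50,0,0,0]'
python3 - <<'E'
from cell import robot
from h import *
s=robot.observe();a=.7
print(s["joint_pos"].round(2),rel(s,Rgrasp(a),np.array(s["ee_pos"])+[.12,0,.02]),rel(s,Rgrasp(a),np.array(s["ee_pos"])+[.12,0,.2]))
import cv2
c=robot.capture("scene")["color"][150:280,120:420,::-1];cv2.imwrite("pics/s1.png",cv2.resize(c,(750,325)))
E
```

```text
time: 7.07
ee_pos: [0.5462, -0.1596, 0.1388]
tcp_rot: [0.086, 0.935, 0.031, -0.341]
force: [0.4, 0.0, -1.2]
width: 0.0545
gripper_force: 63.4
[ 0.07  0.92  0.27  1.22 -0.13  1.72  1.73] ([-77.4, 21.9, -91.3], [0.0005, 0.0001, -0.0004]) ([38.6, 21.9, -229.0], [0.0005, 0.0001, -0.0004])
```

View pics/s1.png

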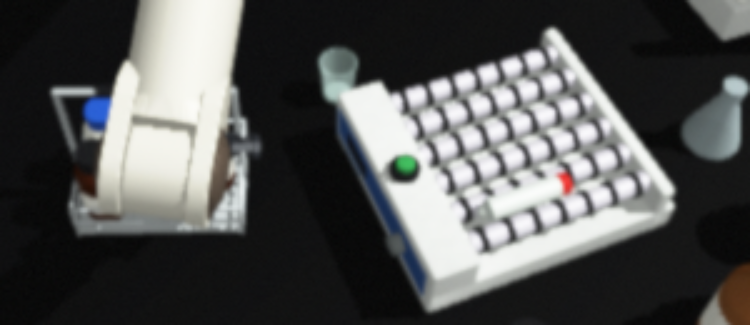

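```bash
python3 -m jog '[-1,-19,5,-23,0,0,0, -1,-39,11,-46,0,0,0, -1,-58,16,-69,0,0,0, -1,-77,22,-91,0,0,0, -1,-50,22,-125,0,0,0, -1,-20,22,-160,0,0,0, -1,10,22,-195,0,0,0, -1,38,22,-229,0,0,0,  -1,38,22,-229,0,0,0]'
cat > go.py <<'E'
import sys
from cell import robot
from h import *
s=robot.observe();print(s["joint_pos"].round(2))
k,a,x,y,z=sys.argv[1],*map(float,sys.argv[2:6])
Rt={"g":lambda:Rgrasp(a),"A":lambda:Rgrasp(a)*R.from_rotvec([0,-np.pi/2,0]),"p":lambda:Rplace(a),
"B":lambda:R.from_euler('z',np.pi/4)*Rgrasp(a)*R.from_rotvec([0,-np.pi/2,0])}[k]()
p=np.array([x,y,z])
if k=="p": # args = mixer coords of bottle mid
    m=np.array([float(v)/1000 for v in sys.argv[6].split(",")]) # mid in tool frame
    p=mix((x,y,z))-Rt.apply(m)
print(p.round(4),rel(s,Rt,p))
E
python3 go.py A .7 .55 -.05 .4
```

```text
time: 7.87
ee_pos: [0.6784, -0.1607, 0.3955]
tcp_rot: [0.116, 0.977, 0.027, -0.178]
force: [6.1, -1.0, -4.3]
width: 0.0545
gripper_force: 64.1
[-0.04  0.83  0.65  0.76 -0.42  2.01  1.75]
[ 0.55 -0.05  0.4 ] ([142.4, 77.3, 50.0], [-0.0029, -1.2312, -0.0603])
```

```bash
python3 -m jog '[-1,142,77,50,-0.003,-1.231,-0.06, -1,142,77,50,-0.003,-1.231,-0.06, -1,142,77,50,-0.003,-1.231,-0.06, -1,142,77,50,-0.003,-1.231,-0.06, -1,142,77,50,-0.003,-1.231,-0.06, -1,142,77,50,-0.003,-1.231,-0.06, -1,142,77,50,-0.003,-1.231,-0.06, -1,142,77,50,-0.003,-1.231,-0.06, -1,142,77,50,-0.003,-1.231,-0.06, -1,142,77,50,-0.003,-1.231,-0.06, -1,142,77,50,-0.003,-1.231,-0.06]'; python3 go.py A .7 .55 -.05 .4;python3 go.py p .7 .02 0 .22 -22.5,0,7.7
```

```text
time: 8.78
ee_pos: [0.5468, -0.05, 0.4098]
tcp_rot: [0.086, 0.923, -0.034, 0.373]
force: [-2.3, 0.1, -2.5]
width: 0.0546
gripper_force: 64.2
[-0.37 -0.31  0.24  2.22  0.57  0.54  0.87]
[ 0.55 -0.05  0.4 ] ([4.5, 0.6, 9.3], [-0.0017, -0.1029, -0.0023])
[-0.37 -0.31  0.24  2.22  0.57  0.54  0.87]
[0.5805 0.2272 0.2078] ([153.5, 278.6, 132.9], [-1.4102, -0.0683, -1.3181])
```

```bash
python3 go.py p .7 .02 0 .27 -22.5,0,7.7; python3 -m jog '[-1,150,260,100,-1.41,-0.07,-1.318, -1,150,260,100,-1.41,-0.07,-1.318, -1,150,260,100,-1.41,-0.07,-1.318, -1,150,260,100,-1.41,-0.07,-1.318, -1,150,260,100,-1.41,-0.07,-1.318, -1,150,260,100,-1.41,-0.07,-1.318, -1,150,260,100,-1.41,-0.07,-1.318, -1,150,260,100,-1.41,-0.07,-1.318, -1,150,260,100,-1.41,-0.07,-1.318, -1,150,260,100,-1.41,-0.07,-1.318, -1,150,260,100,-1.41,-0.07,-1.318, -1,150,260,100,-1.41,-0.07,-1.318]'; python3 go.py p .7 .02 0 .27 -22.5,0,7.7
```

```text
[-0.37 -0.31  0.24  2.22  0.57  0.54  0.87]
[0.5805 0.2272 0.2578] ([118.7, 278.6, 96.9], [-1.4102, -0.0683, -1.3181])
time: 9.78
ee_pos: [0.5536, 0.1928, 0.2695]
tcp_rot: [-0.311, 0.873, 0.144, 0.348]
force: [1.5, -0.1, -2.7]
width: 0.0549
gripper_force: 64.1
[-1.8  -0.31  1.54  2.31 -0.48  0.19  2.54]
[0.5805 0.2272 0.2578] ([-22.2, 8.7, 38.4], [-0.7445, -0.0718, -0.7349])
```

```bash
cat >> h.py <<'E'
def Rplace(phi): # cap toward mixer +x
    c,s=np.cos(phi),np.sin(phi); z=np.array([-c,0,-s]);y=np.array([0,-1,0.]);x=np.cross(y,z)
    return R.from_euler('z',np.pi/2+MIX[2])*R.from_matrix(np.array([x,y,z]).T)
E
python3 go.py A .7 .55 .05 .36;python3 go.py p .7 -.02 0 .3 -22.5,0,7.7
```

```text
[-1.8  -0.31  1.54  2.31 -0.48  0.19  2.54]
[0.55 0.05 0.36] ([2.1, -103.9, -133.4], [0.6672, -0.1073, 0.5773])
[-1.8  -0.31  1.54  2.31 -0.48  0.19  2.54]
[0.5803 0.228  0.2878] ([-43.4, 10.4, 17.2], [1.5493, -0.0953, 1.4134])
```

```bash
python3 -m jog '[-1,2,-104,-133,0.667,-0.107,0.577, -1,2,-104,-133,0.667,-0.107,0.577, -1,2,-104,-133,0.667,-0.107,0.577, -1,2,-104,-133,0.667,-0.107,0.577, -1,2,-104,-133,0.667,-0.107,0.577, -1,2,-104,-133,0.667,-0.107,0.577, -1,2,-104,-133,0.667,-0.107,0.577, -1,2,-104,-133,0.667,-0.107,0.577]'; python3 go.py A .7 .55 .05 .36;python3 go.py p .7 -.02 0 .3 -22.5,0,7.7
```

```text
time: 10.45
ee_pos: [0.5511, 0.08, 0.3477]
tcp_rot: [-0.141, 0.905, 0.071, 0.396]
force: [-0.2, -1.1, -2.2]
width: 0.0546
gripper_force: 64.3
[-0.59 -0.24  0.45  2.34 -0.29  0.22  2.03]
[0.55 0.05 0.36] ([-2.4, -28.0, -16.3], [0.3859, -0.0461, 0.3188])
[-0.59 -0.24  0.45  2.34 -0.29  0.22  2.03]
[0.5803 0.228  0.2878] ([-4.3, 130.5, 96.4], [1.2955, -0.0456, 1.124])
```

Untangled nicely; now yaw to the other side.

```bash
python3 -m jog '[-1,0,0,0,1.2955,-0.0456,1.124, -1,0,0,0,1.2955,-0.0456,1.124, -1,0,0,0,1.2955,-0.0456,1.124, -1,0,0,0,1.2955,-0.0456,1.124, -1,0,0,0,1.2955,-0.0456,1.124, -1,0,0,0,1.2955,-0.0456,1.124, -1,-4,130,90,1.2955,-0.0456,1.124, -1,-4,130,90,1.2955,-0.0456,1.124, -1,-4,130,90,1.2955,-0.0456,1.124, -1,-4,130,90,1.2955,-0.0456,1.124, -1,-4,130,90,1.2955,-0.0456,1.124, -1,-4,130,90,1.2955,-0.0456,1.124]'; python3 go.py p .7 -.02 0 .3 -22.5,0,7.7
```

```text
time: 11.45
ee_pos: [0.5457, 0.1584, 0.3377]
tcp_rot: [0.134, 0.905, -0.057, 0.399]
force: [-39.0, 65.8, -47.4]
width: 0.0544
gripper_force: 65.0
[ 1.02 -0.31 -1.54  2.18  0.68  0.5   0.15]
[0.5803 0.228  0.2878] ([28.3, 76.4, 43.5], [0.8328, -0.0384, 0.7257])
```

Run:
```python
from cell import robot
import cv2
a=robot.capture("scene")["color"][100:330,60:460,::-1];s=robot.observe();print(s["force"],s["torque"],s["ee_pos"],s["joint_pos"],s["joint_vel"])
cv2.imwrite("pics/s2.png",cv2.resize(a,(800,460)))
```

```text
[  9.00952074 -12.27222924   8.12645691] [-0.58148238 -0.06051396 -0.6568996 ] [0.54942566 0.15300899 0.34318813] [ 1.02396751 -0.30605611 -1.52814983  2.17111061  0.67981783  0.51245954
  0.12998214] [-0.04348967  0.0272701   0.05872293  0.03670366  0.01102098 -0.14946526
  0.44038247]
```

View pics/s2.png

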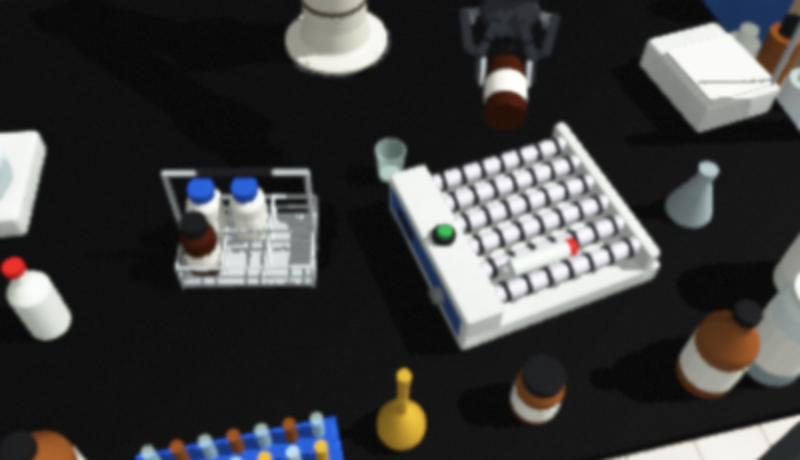

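```bash
python3 -m jog '[-1,5,12,5,0.1,-0.01,0.09, -1,10,25,12,0.2,-0.01,0.17, -1,15,38,20,0.3,-0.015,0.26, -1,20,52,30,0.4,-0.02,0.35, -1,24,65,37,0.5,-0.02,0.43, -1,28,76,43,0.6,-0.03,0.52, -1,28,76,43,0.68,-0.03,0.6, -1,28,76,43,0.75,-0.03,0.66, -1,28,76,43,0.8,-0.038,0.7, -1,28,76,43,0.833,-0.038,0.726, -1,28,76,43,0.833,-0.038,0.726]'; python3 go.py p .7 -.02 0 .3 -22.5,0,7.7
```

```text
time: 12.42
ee_pos: [0.4051, 0.0575, 0.4169]
tcp_rot: [0.55, 0.74, -0.201, 0.331]
force: [0.0, -0.1, -1.9]
width: 0.0547
gripper_force: 66.1
[ 0.98 -0.31 -1.53  1.96  0.49  1.36 -0.39]
[0.5803 0.228  0.2878] ([177.2, 210.8, 24.7], [0.154, -0.0818, 0.0493])
```

```bash
python3 -m jog '[-1,15,18,2,0,0,0, -1,33,40,5,0.03,-0.02,0.01, -1,55,65,8,0.06,-0.03,0.02, -1,77,90,11,0.1,-0.05,0.03, -1,100,120,14,0.13,-0.07,0.04, -1,120,145,17,0.154,-0.08,0.05, -1,140,170,20,0.154,-0.08,0.05, -1,160,195,22,0.154,-0.08,0.05, -1,172,207,24,0.154,-0.08,0.05, -1,177,211,25,0.154,-0.08,0.05, -1,177,211,25,0.154,-0.08,0.05]'; python3 go.py p .7 -.02 0 .3 -22.5,0,7.7
```

```text
time: 13.33
ee_pos: [0.3702, 0.0292, 0.4283]
tcp_rot: [0.581, 0.704, -0.251, 0.323]
force: [0.5, -0.1, -2.0]
width: 0.0545
gripper_force: 66.0
[ 0.99 -0.31 -1.53  1.96  0.5   1.48 -0.43]
[0.5803 0.228  0.2878] ([210.5, 242.5, -17.1], [0.035, -0.0283, 0.002])
```

```bash
cat >> go.py <<'E'
for t in (1.571,1.1):
    print("untilt",t,rel(s,Rplace(t),[.52,.2,.4]))
E
python3 go.py p .7 -.02 0 .3 -22.5,0,7.7
```

```text
[ 0.99 -0.31 -1.53  1.96  0.5   1.48 -0.43]
[0.5803 0.228  0.2878] ([210.5, 242.5, -17.1], [0.035, -0.0283, 0.002])
untilt 1.571 ([115.5, 180.2, -81.2], [0.0318, 0.8426, 0.0171])
untilt 1.1 ([115.5, 180.2, -81.2], [0.0341, 0.3716, 0.009])
```

```bash
python3 -m jog '[-1,5,8,-5,0.01,0.08,0, -1,10,18,-10,0.01,0.18,0, -1,20,30,-18,0.02,0.29,0.01, -1,30,45,-26,0.03,0.4,0.01, -1,45,65,-35,0.03,0.52,0.01, -1,60,90,-45,0.03,0.63,0.01, -1,75,115,-55,0.03,0.74,0.02, -1,90,140,-65,0.03,0.84,0.02, -1,105,162,-75,0.03,0.84,0.02, -1,115,180,-81,0.03,0.84,0.02, -1,115,180,-81,0.03,0.84,0.02, -1,115,180,-81,0.03,0.84,0.02]'; python3 go.py p .7 -.02 0 .3 -22.5,0,7.7
```

```text
time: 14.33
ee_pos: [0.5199, 0.1999, 0.3992]
tcp_rot: [0.644, 0.765, -0.0, 0.001]
force: [-0.0, -0.2, -2.3]
width: 0.0548
gripper_force: 65.8
[ 0.53  0.45 -1.31  1.54  0.44  1.49 -0.62]
[0.5803 0.228  0.2878] ([17.5, 64.3, 111.5], [0.0001, -0.8695, -0.0007])
untilt 1.571 ([0.1, 0.1, -0.8], [0.0004, 0.0015, -0.0006])
untilt 1.1 ([0.1, 0.1, -0.8], [0.0002, -0.4695, -0.0006])
```

```bash
python3 -m jog '[-1,2,6,8,0,-0.05,0, -1,4,13,18,0,-0.12,0, -1,6,21,30,0,-0.2,0, -1,8,30,45,0,-0.3,0, -1,10,38,60,0,-0.4,0, -1,12,46,75,0,-0.5,0, -1,14,53,90,0,-0.6,0, -1,16,59,102,0,-0.7,0, -1,17,63,110,0,-0.8,0, -1,17,64,111,0,-0.87,0, -1,17,64,111,0,-0.87,0]'; python3 go.py p .7 -.02 0 .3 -22.5,0,7.7
```

```text
time: 15.25
ee_pos: [0.5788, 0.2278, 0.2858]
tcp_rot: [0.581, 0.694, -0.274, 0.324]
force: [-0.8, -0.1, -3.1]
width: 0.0545
gripper_force: 66.0
[-0.32  0.82 -0.8   1.38  1.06  1.95 -1.  ]
[0.5803 0.228  0.2878] ([-1.5, 1.5, -1.2], [-0.0012, 0.0047, 0.0043])
untilt 1.571 ([-98.4, -63.2, -59.9], [-0.003, 0.8757, 0.0035])
untilt 1.1 ([-98.4, -63.2, -59.9], [-0.002, 0.4047, 0.004])
```

```bash
cat > tri.py <<'E'
import cv2,sys,numpy as np
from cell import robot
from h import *
s=robot.observe()
w,a,b=[robot.capture(n)["color"][:,:,::-1].copy() for n in("wrist","scene","top")]
def dot(im,n,P,col=(0,255,0)):
    u=proj(n,P,s)
    if 0<=u[0]<512 and 0<=u[1]<384: cv2.circle(im,tuple(int(round(v)) for v in u),1,col,-1)
for im,n in((w,"wrist"),(a,"scene"),(b,"top")):
    for y in(-.115,-.069,-.023,.023,.069,.115):
        for x in(-.108,0,.108): dot(im,n,mix((x,y,.099)))
    for q in((-.19,-.15,.098),(-.19,.15,.098),(.145,.15,.098),(.145,-.15,.098),(-.158,0,.105)): dot(im,n,mix(q),(0,0,255))
o=np.zeros((600,800,3),np.uint8);o[:384,:512]=w
o[384:,:400]=cv2.resize(a[150:258,230:430],(400,216));o[384:,400:]=cv2.resize(b[120:228,130:330],(400,216))
o[:384,512:]=cv2.resize(a[150:246,250:322],(288,384))
cv2.imwrite(f"pics/{sys.argv[1]}.png",o)
E
python3 tri.py t1
```

```text
(no output)
```

View pics/t1.png

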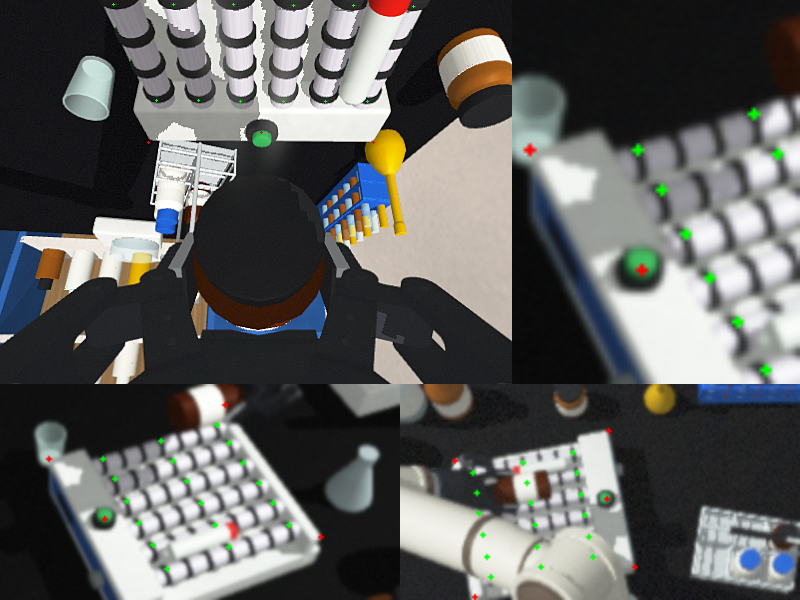

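```bash
python3 -m jog '[-1,10,3,8,0,0,0, -1,30,3,25,0,0.004,0.004, -1,55,3,46,0,0.004,0.004, -1,80,3,67,0,0.004,0.004, -1,100,3,84,0,0.004,0.004, -1,112,3,94,0,0.004,0.004, -1,118,3,99,0,0.004,0.004, -1,121,3,102,0,0.004,0.004, -1,121,3,102,0,0.004,0.004, -1,121,3,102,0,0.004,0.004]'; python3 go.py p .7 -.02 0 .121 -22.5,0,7.7 | head -2; python3 -c "
from cell import robot
print(robot.observe()['force'])"
```

```text
time: 16.23
ee_pos: [0.5846, 0.227, 0.1328]
tcp_rot: [0.587, 0.692, -0.269, 0.323]
force: [-0.1, 1.2, -2.3]
width: 0.0544
gripper_force: 66.0
[-0.33  0.99 -0.75  1.43  1.12  1.8  -1.16]
[0.5803 0.228  0.1088] ([19.4, -4.3, 14.3], [0.0005, -0.0035, -0.0099])
[-0.14878094  1.18731158 -2.31474998]
```

```bash
python3 -m jog '[-1,5,-1,4,0,-0.003,-0.01, -1,8,-1,7,0,-0.003,-0.01, -1,11,-1,9,0,-0.003,-0.01, -1,11,-1,9,0,-0.003,-0.01]'|egrep 'pos|force'; for i in 1; do python3 -m jog '[-1,1.5,0,1.3,0,0,0, -1,1.5,0,1.3,0,0,0]'|egrep 'pos|^force'; python3 -m jog '[-1,1.5,0,1.3,0,0,0, -1,1.5,0,1.3,0,0,0]'|egrep 'pos|^force'; done
```

```text
ee_pos: [0.5828, 0.2266, 0.1164]
force: [-0.1, -0.1, -1.5]
gripper_force: 66.0
ee_pos: [0.5829, 0.2267, 0.1148]
force: [-0.1, 0.5, -2.6]
ee_pos: [0.583, 0.2267, 0.1128]
force: [0.3, -0.5, -2.5]
```

```bash
python3 -m jog '[-1,1.2,0,1,0,0,0, -1,1.2,0,1,0,0,0]'|egrep 'pos|^force'; python3 -m jog '[-1,0.8,0,0.6,0,0,0, -1,0.8,0,0.6,0,0,0]'|egrep 'pos|^force'; python3 -m jog '[-1,0.8,0,0.6,0,0,0, -1,0.8,0,0.6,0,0,0]'|egrep 'pos|^force'
```

```text
ee_pos: [0.583, 0.2266, 0.1113]
force: [0.5, 0.4, -1.9]
ee_pos: [0.583, 0.2267, 0.1104]
force: [-0.8, 0.7, -1.9]
ee_pos: [0.5831, 0.2268, 0.1097]
force: [-0.2, 0.6, -1.4]
```

```bash
python3 -m jog '[-1,0.8,0,0.6,0,0,0, -1,0.8,0,0.6,0,0,0]'|egrep 'pos|^force'; python3 -m jog '[-1,0.8,0,0.6,0,0,0, -1,0.8,0,0.6,0,0,0]'|egrep 'pos|^force'; python3 -m jog '[-1,0.8,0,0.6,0,0,0, -1,0.8,0,0.6,0,0,0]'|egrep 'pos|^force'
```

```text
ee_pos: [0.583, 0.2269, 0.1095]
force: [-1.1, -0.5, 3.3]
ee_pos: [0.5831, 0.2269, 0.1094]
force: [-2.0, 1.7, 7.7]
ee_pos: [0.5831, 0.2269, 0.1092]
force: [-3.7, 0.1, 10.8]
```

```bash
python3 -m jog '[0.7,-0.8,0,-0.6,0,0,0, 0.7,-0.8,0,-0.6,0,0,0, 0.7,-0.8,0,-0.6,0,0,0, 0.7,-0.8,0,-0.6,0,0,0, 0.7,-0.8,0,-0.6,0,0,0]'; python3 -m jog '[0.7,0,0,-15,0,0,0, 0.7,0,0,-40,0,0,0, 0.7,0,0,-75,0,0,0, 0.7,0,0,-110,0,0,0, 0.7,0,0,-140,0,0,0, 0.7,0,0,-140,0,0,0]'; python3 tri.py t2
python3 - <<'E'
from cell import robot
from h import *
for n in("wrist","scene","top"):
    print(n,[(round(r["score"],2),np.round(r["uv"])) for r in robot.regions_of(n,"brown_1")])
s=robot.observe()
for n in("wrist","scene","top"):print(proj(n,mix((-.02,0,.121)),s),proj(n,mix((.058,0,.121)),s))
E
```

```text
time: 18.32
ee_pos: [0.583, 0.2267, 0.1072]
tcp_rot: [0.583, 0.695, -0.272, 0.323]
force: [-0.4, -0.1, 0.2]
width: 0.0725
gripper_force: 0.0
time: 18.82
ee_pos: [0.5622, 0.3404, 0.2021]
tcp_rot: [0.582, 0.697, -0.268, 0.321]
force: [-1.0, 0.1, 1.2]
width: 0.0727
gripper_force: 0.0
wrist [(0.98, array([259., 186.])), (0.96, array([201., 263.]))]
scene [(0.82, array([323., 200.])), (0.74, array([159., 222.]))]
top [(0.86, array([192., 183.]))]
[257.29213077 200.99415266] [256.88351977 161.25400811]
[321.72341661 200.80764226] [343.07902685 193.78596831]
[199.68892306 182.56541876] [181.08480824 186.16194998]
```

View pics/t2.png

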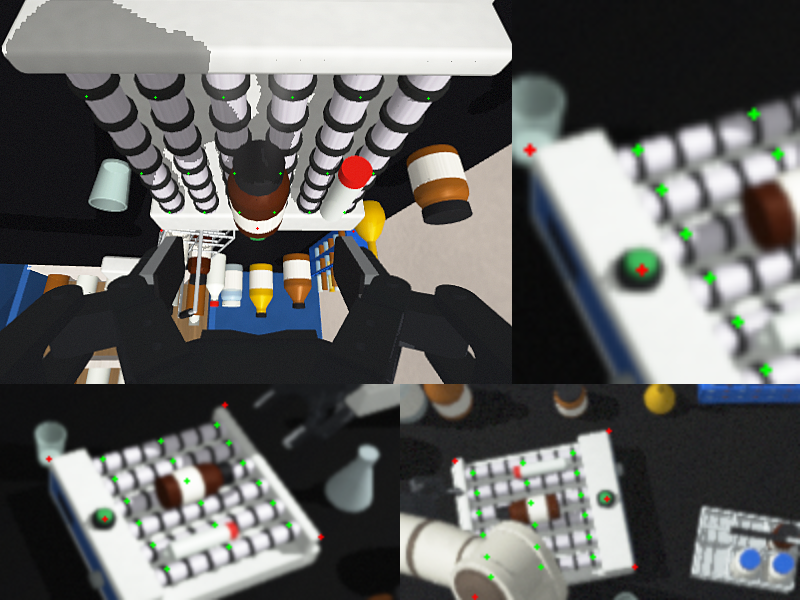

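```bash
cat > g2.py <<'E'
import sys
from cell import robot
from h import *
s=robot.observe();print(s["joint_pos"].round(2))
k,a,x,y,z=sys.argv[1],*map(float,sys.argv[2:6])
print(rel(s,Rplace(a) if k=="p" else Rgrasp(a),[x,y,z]))
E
python3 g2.py p 1.571 .5 .25 .4
```

```text
[-0.5   1.01 -0.75  1.21  1.06  1.96 -1.1 ]
([-199.6, -78.5, -77.8], [-0.0029, 0.8736, 0.001])
```

```bash
python3 -m jog '[1,-15,0,-12,0,0,0, 1,-40,-5,-30,0,0.08,0, 1,-65,-15,-40,0,0.2,0, 1,-90,-25,-50,0,0.32,0, 1,-115,-35,-58,0,0.44,0, 1,-140,-50,-65,0,0.56,0, 1,-165,-62,-70,0,0.68,0, 1,-185,-72,-75,0,0.8,0, 1,-200,-78,-78,0,0.874,0, 1,-200,-78,-78,0,0.874,0]'; python3 g2.py g 0 .55 -.05 .4; python3 g2.py g .7 .62 -.25 .27
```

```text
time: 19.95
ee_pos: [0.5049, 0.2414, 0.4033]
tcp_rot: [0.65, 0.76, 0.001, -0.0]
force: [1.5, -1.0, -1.1]
width: 0.0852
gripper_force: 0.0
[ 0.43  0.42 -1.26  1.53  0.4   1.48 -0.68]
([-294.9, -0.8, 2.6], [0.003, -0.0009, -1.2318])
[ 0.43  0.42 -1.26  1.53  0.4   1.48 -0.68]
([-503.6, 37.1, 132.2], [0.433, 0.6069, -1.1773])
```

```bash
python3 -m jog '[1,-8,0,0,0,0,-0.04, 1,-25,0,0,0,0,-0.12, 1,-50,0,0,0,0,-0.23, 1,-80,0,0,0,0,-0.35, 1,-110,0,0,0,0,-0.47, 1,-145,0,0,0,0,-0.6, 1,-180,0,0,0,0,-0.72, 1,-215,0,0,0,0,-0.84, 1,-250,0,0,0,0,-0.96, 1,-275,0,0,0,0,-1.08, 1,-290,0,0,0,0,-1.18, 1,-295,0,0,0,0,-1.23]';  python3 g2.py g .7 .63 -.30 .2
```

```text
time: 20.95
ee_pos: [0.5513, -0.0449, 0.3985]
tcp_rot: [0.084, 0.996, 0.0, -0.003]
force: [0.3, 0.4, -0.1]
width: 0.0855
gripper_force: 0.0
[ 1.04  0.57 -1.5   1.54  0.57  1.56  0.95]
([-121.5, -238.4, 197.8], [-0.0046, 0.6945, 0.0138])
```

```bash
python3 -m jog '[1,-8,-10,3,0,0.04,0, 1,-25,-30,12,0,0.1,0, 1,-50,-55,25,0,0.18,0, 1,-75,-85,40,0,0.26,0, 1,-100,-115,60,0,0.34,0, 1,-115,-145,85,0,0.42,0, 1,-120,-175,110,0,0.5,0, 1,-121,-205,140,0,0.58,0, 1,-121,-228,170,0,0.66,0, 1,-121,-238,190,0,0.695,0.01, 1,-121,-238,198,0,0.695,0.01, 1,-121,-238,198,0,0.695,0.01]'; python3 look.py w4 .7 -.07
```

```text
time: 21.95
ee_pos: [0.6152, -0.2545, 0.2138]
tcp_rot: [0.082, 0.937, 0.036, -0.338]
force: [-1.0, -0.4, -1.3]
width: 0.0855
gripper_force: 0.0
[0.3  1.04 0.02 0.78 0.07 2.01 1.72]
0.72 [189.8, 199.4] 4081
[array([195., 195.]), array([188., 179.])]
to 80 back ([-24.9, -61.5, 71.4], [0.0069, 0.0054, 0.0118])  grasp ([-24.4, -62.2, 163.4], [0.0069, 0.0054, 0.0118])
```

```bash
python3 -m jog '[1,-5,-12,8,0.007,0.005,0.012, 1,-15,-35,25,0.007,0.005,0.012, 1,-25,-58,50,0.007,0.005,0.012, 1,-25,-62,68,0.007,0.005,0.012, 1,-25,-62,71,0.007,0.005,0.012, 1,-25,-62,71,0.007,0.005,0.012]'; python3 look.py w5 .7 -.07
python3 - <<'E'
import cv2,numpy as np
im=cv2.imread("pics/w5.png")[:,:,::-1].astype(int)
cv2.imwrite("pics/w5c.png",im[100:300,120:400,::-1])
for n in("w2","w5"):
    r=__import__("numpy").array(cv2.imread(f"pics/{n}.png"));g=r.max(2)
    print(n,[int(v) for v in g[150:240:6,262]])
E
```

```text
time: 22.55
ee_pos: [0.5794, -0.3094, 0.144]
tcp_rot: [0.086, 0.936, 0.033, -0.339]
force: [0.8, 0.6, 0.2]
width: 0.0857
gripper_force: 0.0
[0.37 1.06 0.02 0.89 0.12 1.88 1.77]
0.58 [251.2, 193.2] 6659
[array([259., 189.]), array([260., 166.])]
to 80 back ([-0.4, -0.3, 2.0], [0.0036, 0.0042, 0.0019])  grasp ([-0.0, -0.6, 94.0], [0.0036, 0.0042, 0.0019])
w2 [63, 64, 60, 63, 61, 59, 55, 56, 55, 35, 78, 82, 78, 58, 178]
w5 [65, 60, 64, 57, 59, 59, 61, 61, 39, 41, 94, 89, 82, 64, 104][ WARN:0@0.016] global loadsave.cpp:1063 imwrite_ Unsupported depth image for selected encoder is fallbacked to CV_8U.
```

```bash
python3 -m jog '[1,0,-2,12,0.003,0.004,0.002, 1,0,-3,35,0.003,0.004,0.002, 1,0,-3,60,0.003,0.004,0.002, 1,0,-3,80,0.003,0.004,0.002, 1,0,-3,90,0.003,0.004,0.002, 1,0,-3,93,0.003,0.004,0.002, 1,0,-3,93,0.003,0.004,0.002]'; python3 -m jog '[-1,0,0,0,0,0,0, -1,0,0,0,0,0,0, -1,0,0,0,0,0,0, -1,0,0,0,0,0,0, -1,0,0,0,0,0,0, -1,0,0,0,0,0,0, -1,0,0,0,0,0,0]' 60;  python3 look.py w6 .7 -.07
python3 - <<'E'
import cv2,numpy as np
for n in("w3","w6"):
    g=cv2.imread(f"pics/{n}.png").astype(int).max(2)
    print(n,g[160:340:6,262].tolist());print(g[240,170:350:6].tolist())
E
```

```text
time: 23.23
ee_pos: [0.5222, -0.302, 0.0739]
tcp_rot: [0.086, 0.936, 0.03, -0.34]
force: [0.7, -0.0, 0.4]
width: 0.0854
gripper_force: 0.0
time: 23.82
ee_pos: [0.5224, -0.3027, 0.0746]
tcp_rot: [0.086, 0.936, 0.029, -0.34]
force: [2.3, -0.4, 5.8]
width: 0.0539
gripper_force: 63.2
[0.38 1.02 0.02 1.14 0.12 1.67 1.76]
0.74 [255.4, 232.1] 15553
[array([269., 242.]), array([272., 216.])]
to 80 back ([0.1, 3.2, -87.9], [-0.003, 0.0043, -0.0023])  grasp ([0.5, 3.5, 4.1], [-0.003, 0.0043, -0.0023])
w3 [232, 233, 238, 59, 56, 53, 53, 54, 52, 50, 47, 52, 53, 50, 52, 51, 52, 49, 52, 54, 53, 54, 50, 54, 27, 61, 61, 60, 47, 134]
[135, 150, 151, 123, 34, 49, 47, 47, 49, 49, 49, 52, 50, 51, 49, 50, 53, 50, 51, 51, 51, 53, 53, 54, 56, 56, 186, 187, 26, 30]
w6 [60, 58, 56, 56, 52, 49, 47, 48, 50, 48, 49, 51, 45, 49, 49, 49, 45, 51, 52, 28, 32, 82, 78, 77, 50, 179, 238, 243, 130, 89]
[17, 19, 4, 118, 131, 60, 45, 48, 46, 48, 47, 46, 46, 48, 51, 48, 47, 48, 51, 49, 49, 51, 53, 68, 99, 102, 180, 179, 243, 229]
```

Run:
```python
import cv2,numpy as np
for n in("w3","w6"):
    im=cv2.imread(f"pics/{n}.png").astype(int);g=im.max(2);m=((g>38)&(g<75)&(g-im.min(2)<14)).astype(np.uint8)
    m=cv2.morphologyEx(cv2.morphologyEx(m,cv2.MORPH_CLOSE,np.ones((3,3))),cv2.MORPH_OPEN,np.ones((9,9)))
    k,l,st,c=cv2.connectedComponentsWithStats(m);i=l[225,259];print(n,st[i],c[i])
    for v in range(140,310,15): 
        x=np.where(l[v]==i)[0]; print(v,x.min() if len(x) else 0,x.max() if len(x) else 0,end="; ")
    print()
```

```text
w3 [  194   175   131   126 12859] [259.28167043 237.77128859]
140 0 0; 155 0 0; 170 0 0; 185 225 292; 200 208 310; 215 199 320; 230 194 324; 245 195 324; 260 198 319; 275 208 311; 290 225 299; 305 0 0; 
w6 [  197   158   121   113 10747] [257.06159859 213.92658416]
140 0 0; 155 0 0; 170 220 294; 185 206 309; 200 200 315; 215 197 317; 230 200 315; 245 208 308; 260 223 292; 275 0 0; 290 0 0; 305 0 0;
```

```bash
python3 -m jog '[1,0,0,0,0,0,0, 1,0,0,0,0,0,0, 1,0,0,0,0,0,0, 1,1,0,3,0,0,0, 1,3,0,8.6,0,0,0, 1,3,0,8.6,0,0,0]'; python3 -m jog '[-1,0,0,0,0,0,0, -1,0,0,0,0,0,0, -1,0,0,0,0,0,0, -1,0,0,0,0,0,0, -1,0,0,0,0,0,0, -1,0,0,0,0,0,0, -1,0,0,0,0,0,0]' 60
cat > cap.py <<'E'
import cv2,numpy as np
from cell import robot
im=robot.capture("wrist")["color"].astype(int);g=im.max(2);m=((g>38)&(g<75)&(g-im.min(2)<14)).astype(np.uint8)
m=cv2.morphologyEx(cv2.morphologyEx(m,cv2.MORPH_CLOSE,np.ones((3,3))),cv2.MORPH_OPEN,np.ones((9,9)))
k,l,st,c=cv2.connectedComponentsWithStats(m);i=l[225,259];x,y,w,h,_=st[i];print(st[i],c[i])
from h import HE
d=304.9*.042/w;p=(HE@[(x+w/2-258.5)/304.9*d,(y+h/2-191.9)/304.9*d,d,1])[:3]*1000;t=p[0]/.644
print("cap",p.round(1),"axis z",(p[2]+t*.765).round(1),"h",round(122-t,1),"mid",(p-78*np.array([.644,0,-.765])).round(1))
E
python3 cap.py
```

```text
time: 24.42
ee_pos: [0.5118, -0.3011, 0.0677]
tcp_rot: [0.087, 0.935, 0.03, -0.342]
force: [0.1, -0.5, -0.6]
width: 0.0855
gripper_force: 0.0
time: 25.0
ee_pos: [0.5138, -0.3012, 0.0689]
tcp_rot: [0.086, 0.936, 0.03, -0.34]
force: [0.3, -0.1, 3.5]
width: 0.0543
gripper_force: 63.3
[  191   173   134   127 13336] [257.26484703 236.27204559]
cap [ 28.9  -1.3 -54.4] axis z -20.0 h 77.1 mid [-21.3  -1.3   5.3]
```

```bash
python3 -m jog '[-1,6,0,-8,0,0,0, -1,13,0,-15,0,0,0, -1,22,0,-27,0,0,0, -1,32,0,-38,0,0,0, -1,42,0,-50,0,0,0, -1,42,0,-50,0,0,0]'; python3 -m jog '[-1,-10,2,-12,0,0,0, -1,-25,6,-30,0,0,0, -1,-45,12,-53,0,0,0, -1,-65,18,-76,0,0,0, -1,-70,22,-95,0,-0.05,0, -1,-50,22,-120,0,-0.12,0, -1,-25,22,-150,0,-0.2,0, -1,0,22,-180,0,-0.3,0, -1,20,22,-205,0,-0.4,0, -1,35,22,-225,0,-0.5,0, -1,35,22,-225,0,-0.6,0, -1,35,22,-225,0,-0.7,0]'; python3 g2.py g 0 .56 -.08 .4; python3 g2.py p 1.571 .52 .18 .4
```

```text
time: 25.55
ee_pos: [0.5154, -0.3021, 0.1387]
tcp_rot: [0.087, 0.937, 0.028, -0.338]
force: [0.6, -0.5, -1.1]
width: 0.0545
gripper_force: 63.4
time: 26.55
ee_pos: [0.6341, -0.3007, 0.3346]
tcp_rot: [0.092, 0.996, -0.004, 0.008]
force: [1.2, -0.1, -2.3]
width: 0.0546
gripper_force: 63.7
[ 0.42  0.48 -0.03  1.3   0.02  1.34  1.78]
([112.1, 203.1, -68.4], [-0.0062, 0.0158, -0.0007])
[ 0.42  0.48 -0.03  1.3   0.02  1.34  1.78]
([198.9, 451.4, -71.4], [0.0041, 0.0178, 1.2139])
```

```bash
python3 -m jog '[-1,3,8,-5,0,0.01,0.03, -1,12,28,-15,0,0.01,0.1, -1,26,60,-27,0,0.01,0.2, -1,42,95,-40,0,0.01,0.3, -1,58,132,-52,0,0.01,0.4, -1,74,168,-60,0,0.01,0.5, -1,90,204,-66,0,0.015,0.6, -1,106,240,-70,0,0.015,0.7, -1,122,276,-71,0,0.015,0.8, -1,138,312,-71,0,0.015,0.9, -1,154,348,-71,0,0.015,1, -1,168,380,-71,0,0.015,1.08]'; python3 g2.py p 1.571 .46 .2 .38; python3 go.py p .7 -.02 .092 .3 -21.3,-1.3,5.3|head -2
```

```text
time: 27.55
ee_pos: [0.5352, 0.1066, 0.3993]
tcp_rot: [0.592, 0.806, 0.001, -0.005]
force: [0.8, 0.7, -2.2]
width: 0.0545
gripper_force: 63.8
[-0.17  0.17 -0.09  1.59  0.01  1.39  0.05]
([111.4, -43.7, 20.4], [-0.0052, -0.0075, 0.1303])
[-0.17  0.17 -0.09  1.59  0.01  1.39  0.05]
[0.4914 0.2098 0.2871] ([110.6, -10.4, 113.1], [0.0519, -0.8773, 0.1243])
```

```bash
python3 -m jog '[-1,8,-1,5,0,-0.04,0.01, -1,20,-2,15,0.01,-0.12,0.03, -1,35,-3,28,0.015,-0.22,0.04, -1,50,-4,42,0.02,-0.32,0.05, -1,65,-5,56,0.025,-0.42,0.06, -1,78,-6,70,0.03,-0.52,0.08, -1,90,-8,84,0.035,-0.62,0.09, -1,100,-9,96,0.04,-0.72,0.1, -1,107,-10,106,0.05,-0.8,0.12, -1,111,-10,113,0.052,-0.877,0.124, -1,111,-10,113,0.052,-0.877,0.124]'; python3 go.py p .7 -.02 .092 .3 -21.3,-1.3,5.3|head -2
```

```text
time: 28.47
ee_pos: [0.49, 0.2105, 0.2818]
tcp_rot: [0.577, 0.698, -0.274, 0.323]
force: [-0.4, 0.1, -3.3]
width: 0.0547
gripper_force: 63.8
[-0.76  0.56 -0.16  1.62  0.69  1.65 -0.92]
[0.4914 0.2098 0.2871] ([-4.7, 1.3, -2.7], [0.0027, 0.0028, 0.0147])
```

```bash
python3 -m jog '[-1,10,2,8,0.003,0.003,0.015, -1,30,2,25,0.003,0.003,0.015, -1,55,2,46,0.003,0.003,0.015, -1,80,2,67,0.003,0.003,0.015, -1,98,2,82,0.003,0.003,0.015, -1,110,2,92,0.003,0.003,0.015, -1,115,2,97,0.003,0.003,0.015, -1,118,2,99,0.003,0.003,0.015, -1,118,2,99,0.003,0.003,0.015, -1,118,2,99,0.003,0.003,0.015]'; python3 go.py p .7 -.02 .092 .121 -21.3,-1.3,5.3|head -2
```

```text
time: 29.3
ee_pos: [0.4955, 0.2087, 0.1334]
tcp_rot: [0.588, 0.691, -0.268, 0.323]
force: [0.3, 0.2, -1.5]
width: 0.0545
gripper_force: 63.8
[-0.76  0.75 -0.14  1.67  0.71  1.45 -1.09]
[0.4914 0.2098 0.1081] ([20.3, -4.0, 15.0], [-0.0004, -0.0045, -0.0123])
```

```bash
python3 -m jog '[-1,4,-1,4,0,-0.004,-0.006, -1,8,-2,7,0,-0.004,-0.012, -1,10.5,-2.5,9,0,-0.004,-0.012, -1,10.5,-2.5,9,0,-0.004,-0.012]'|egrep 'pos|^force'; python3 -m jog '[-1,2.3,0,1.9,0,0,0, -1,2.3,0,1.9,0,0,0]'|egrep 'pos|^force'; python3 -m jog '[-1,1.5,0,1.3,0,0,0, -1,1.5,0,1.3,0,0,0]'|egrep 'pos|^force'; python3 -m jog '[-1,0.8,0,0.6,0,0,0, -1,0.8,0,0.6,0,0,0]'|egrep 'pos|^force'; python3 -m jog '[-1,0.8,0,0.6,0,0,0, -1,0.8,0,0.6,0,0,0]'|egrep 'pos|^force'; python3 go.py p .7 -.02 .092 .121 -21.3,-1.3,5.3|head -2
```

```text
ee_pos: [0.4917, 0.2078, 0.1173]
force: [-0.3, -0.7, -2.1]
ee_pos: [0.4921, 0.2079, 0.1146]
force: [0.3, -0.7, -1.8]
ee_pos: [0.4922, 0.2078, 0.1128]
force: [-1.1, -0.1, -1.2]
ee_pos: [0.4922, 0.2079, 0.112]
force: [-0.3, 0.3, -1.7]
ee_pos: [0.4922, 0.208, 0.111]
force: [-0.6, -0.4, -1.7]
[-0.76  0.78 -0.14  1.67  0.72  1.43 -1.11]
[0.4914 0.2098 0.1081] ([3.4, -0.4, 0.4], [-0.0015, 0.0009, 0.0019])
```

```bash
python3 -m jog '[-1,0.9,0,0.8,0,0,0, -1,0.9,0,0.8,0,0,0]'|egrep 'pos|^force'; python3 -m jog '[-1,0.8,0,0.6,0,0,0, -1,0.8,0,0.6,0,0,0]'|egrep 'pos|^force'; python3 -m jog '[-1,0.8,0,0.6,0,0,0, -1,0.8,0,0.6,0,0,0]'|egrep 'pos|^force'
```

```text
ee_pos: [0.4921, 0.2079, 0.1098]
force: [0.5, -0.3, -1.7]
ee_pos: [0.4922, 0.208, 0.1094]
force: [-0.7, 1.0, 2.5]
ee_pos: [0.4922, 0.208, 0.1093]
force: [-1.8, 1.6, 6.9]
```

```bash
python3 -m jog '[0.65,-0.3,0,-0.3,0,0,0, 0.65,-0.3,0,-0.3,0,0,0, 0.65,-0.3,0,-0.3,0,0,0, 0.65,-0.3,0,-0.3,0,0,0, 0.65,-0.3,0,-0.3,0,0,0]'; python3 -m jog '[0.65,0,0,-15,0,0,0, 0.65,0,0,-40,0,0,0, 0.65,0,0,-75,0,0,0, 0.65,0,0,-110,0,0,0, 0.65,0,0,-140,0,0,0, 0.65,0,0,-140,0,0,0]'; python3 tri.py t3
python3 - <<'E'
from cell import robot
from h import *
for n in("wrist","scene","top"):
    print(n,[(round(r["score"],2),np.round(r["uv"])) for r in robot.regions_of(n,"brown_1")],[(round(r["score"],2),np.round(r["uv"])) for r in robot.regions_of(n,"start_top")])
s=robot.observe();print(s["joint_pos"].round(2))
for n in("wrist","scene","top"):print(proj(n,mix((-.02,0,.121)),s),proj(n,mix((-.02,.092,.121)),s))
E
```

```text
time: 31.22
ee_pos: [0.4922, 0.2079, 0.1082]
tcp_rot: [0.583, 0.694, -0.273, 0.323]
force: [-1.0, 1.3, -1.0]
width: 0.0706
gripper_force: 0.0
time: 31.72
ee_pos: [0.4731, 0.3207, 0.2014]
tcp_rot: [0.583, 0.697, -0.268, 0.322]
force: [-0.4, 0.7, 0.4]
width: 0.0704
gripper_force: 0.0
wrist [(0.89, array([358., 187.])), (0.64, array([257., 187.]))] [(0.5, array([317., 236.])), (0.47, array([340.,  79.]))]
scene [(0.86, array([324., 200.])), (0.68, array([312., 178.]))] []
top [(0.75, array([203., 206.])), (0.64, array([193., 183.])), (0.52, array([301., 211.]))] [(0.24, array([303., 199.]))]
[-0.86  0.77 -0.18  1.46  0.64  1.67 -1.05]
[352.07779166 199.17730488] [258.11439492 199.01191176]
[321.72341661 200.80764226] [308.51720043 180.30000579]
[199.68892306 182.56541876] [203.48994259 204.17242893]
```

View pics/t3.png

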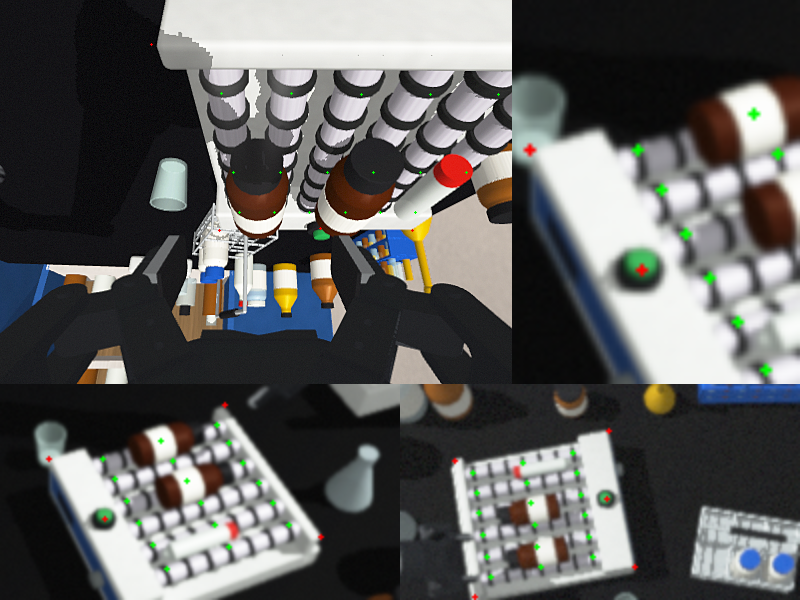

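```bash
cat > btn.py <<'E'
import sys,cv2
from cell import robot
from h import *
from scipy.optimize import least_squares
obs=[]
for n in("scene","top"):
    im=robot.capture(n)["color"].astype(int);m=((im[:,:,1]>im[:,:,0]+40)&(im[:,:,1]>im[:,:,2]+25)).astype(np.uint8)
    k,l,st,c=cv2.connectedComponentsWithStats(m);d=np.hypot(*(c-proj(n,mix((-.158,0,.107)))).T);i=1+d[1:].argmin();obs.append((n,c[i]));print(n,c[i],st[i])
r=least_squares(lambda P:np.concatenate([proj(n,P)-u for n,u in obs]),[.6,.07,.107]);print(r.x.round(4),r.fun.round(1),mix((-.158,0,.107)))
for n,u in obs: print(n,onz(n,u,.107).round(4))
E
python3 btn.py; python3 g2.py p 1.571 .53 .17 .35
```

```text
scene [281.96153846 215.28846154] [278 212   9   8  52]
top [232.36666667 176.36666667] [230 174   6   6  30]
[0.6085 0.0723 0.1144] [ 0.2 -0.   0.2  0. ] [0.60761342 0.07196122 0.107     ]
scene [0.6034 0.0736 0.107 ]
top [0.6106 0.0735 0.107 ]
[-0.86  0.77 -0.18  1.46  0.64  1.67 -1.05]
([-213.1, 30.2, 17.6], [-0.0029, 0.8727, 0.0007])
```

```bash
python3 -m jog '[0.65,-12,0,-15,0,0,0, 0.65,-35,0,-40,0,0.04,0, 0.65,-70,0,-55,0,0.12,0, -1,-100,5,-55,0,0.24,0, -1,-125,10,-45,0,0.36,0, -1,-150,15,-30,0,0.48,0, -1,-170,20,-15,0,0.6,0, -1,-190,25,0,0,0.72,0, -1,-205,30,12,0,0.83,0, -1,-213,30,18,0,0.873,0, -1,-213,30,18,0,0.873,0]' 60; python3 g2.py p 1.571 .608 .0725 .17
```

```text
time: 33.18
ee_pos: [0.5323, 0.1619, 0.3513]
tcp_rot: [0.648, 0.761, 0.0, 0.0]
force: [1.3, 0.1, 0.5]
width: -0.0001
gripper_force: 0.0
[-0.18  0.21 -0.19  1.64  0.04  1.29 -0.22]
([-100.4, 60.4, 181.3], [0.0005, -0.0, -0.0131])
```

```bash
python3 -m jog '[-1,-15,9,10,0,0,-0.013, -1,-40,24,30,0,0,-0.013, -1,-70,42,55,0,0,-0.013, -1,-95,57,90,0,0,-0.013, -1,-100,60,125,0,0,-0.013, -1,-100,60,155,0,0,-0.013, -1,-100,60,175,0,0,-0.013, -1,-100,60,181,0,0,-0.013, -1,-100,60,181,0,0,-0.013]'; python3 g2.py p 1.571 .608 .0725 .13;  python3 - <<'E'
from cell import robot
from h import *
import cv2
s=robot.observe();im=robot.capture("wrist")["color"].astype(int)
m=((im[:,:,1]>im[:,:,0]+40)&(im[:,:,1]>im[:,:,2]+25)).astype(np.uint8)
k,l,st,c=cv2.connectedComponentsWithStats(m)
for i in range(1,k):
    if st[i][4]>60: print(st[i],onz("wrist",c[i],.112,s))
print(proj("wrist",[.608,.0725,.112],s))
E
```

```text
time: 33.93
ee_pos: [0.6038, 0.0833, 0.1662]
tcp_rot: [0.638, 0.77, -0.002, -0.003]
force: [0.0, 0.3, 1.1]
width: -0.0001
gripper_force: 0.0
[-0.08  0.47 -0.13  1.72  0.07  0.96 -0.05]
([-11.4, 2.4, 36.2], [-0.0073, -0.0014, 0.0148])
[247 210  35  29 588] [0.60851539 0.0751797  0.112     ]
[263.80256225 225.66621782]
```

```bash
python3 -m jog '[-1,-5,1.5,10,-0.007,0,0.015, -1,-10,2.5,25,-0.007,0,0.015, -1,-10,2.5,38,-0.007,0,0.015, -1,-10,2.5,42,-0.007,0,0.015, -1,-10,2.5,42,-0.007,0,0.015]'|egrep 'pos|^force'; for k in 1; do python3 -m jog '[-1,0,0,3,0,0,0, -1,0,0,3,0,0,0]'|egrep 'pos|^force'; python3 -m jog '[-1,0,0,3,0,0,0, -1,0,0,3,0,0,0]'|egrep 'pos|^force'; python3 -m jog '[-1,0,0,2,0,0,0, -1,0,0,2,0,0,0]'|egrep 'pos|^force'; done
```

```text
ee_pos: [0.6094, 0.0736, 0.1263]
force: [-0.0, 1.1, -0.1]
ee_pos: [0.6103, 0.0736, 0.1241]
force: [-0.4, -0.8, 0.0]
ee_pos: [0.61, 0.0732, 0.1206]
force: [-0.4, 0.7, 0.0]
ee_pos: [0.6102, 0.0731, 0.1186]
force: [-0.3, 0.6, 0.8]
```

```bash
python3 -m jog '[-1,0,0,2.5,0,0,0, -1,0,0,2.5,0,0,0]'|egrep 'pos|^force'; python3 -m jog '[-1,0,0,2.5,0,0,0, -1,0,0,2.5,0,0,0]'|egrep 'pos|^force'; python3 -m jog '[-1,0,0,2,0,0,0, -1,0,0,2,0,0,0]'|egrep 'pos|^force'; python3 -m jog '[-1,0,0,1.5,0,0,0, -1,0,0,1.5,0,0,0]'|egrep 'pos|^force'
```

```text
ee_pos: [0.6103, 0.0731, 0.1161]
force: [0.1, 0.0, 1.8]
ee_pos: [0.6103, 0.0731, 0.1141]
force: [-0.1, -0.1, 3.3]
ee_pos: [0.6105, 0.0731, 0.1139]
force: [-5.1, -1.2, 17.2]
ee_pos: [0.6105, 0.0732, 0.1137]
force: [-9.2, -1.3, 26.2]
```

```bash
python3 -m jog '[-1,0,0,-3,0,0,0, -1,0,0,-10,0,0,0, -1,0,0,-25,0,0,0, -1,0,0,-50,0,0,0, -1,0,0,-80,0,0,0, -1,0,0,-80,0,0,0, -1,0,0,-80,0,0,0]'|egrep 'time|pos|^force'
python3 - <<'E'
from cell import robot
from h import *
for n in("scene","top"):
    robot.capture(n);print(n,[(round(r["score"],2),np.round(r["uv"])) for r in robot.regions_of(n,"brown_1")])
print(robot.hand_in())
E
```

```text
time: 36.15
ee_pos: [0.611, 0.073, 0.1919]
force: [0.0, 0.5, -0.3]
scene [(0.98, array([314., 180.])), (0.83, array([325., 201.]))]
top [(0.96, array([201., 206.])), (0.92, array([196., 182.]))]
the job is handed in; nothing more can be done
None
```

Job handed in at about 36 s: both brown bottles lie seated in separate mixer gaps (the middle one and the one nearest the robot), and I pressed the start button until it bottomed out, then let it go. Hand-in returned no verdict.

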